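# Turn the nested parts tray so it stacks on the bin's ledges

### The job

Two steel bins stand on the bench, each with a parts tray in it. One tray was put in the nesting way round and has sunk to the floor of its bin: lift it out by its post, turn it half a turn and set it back on the same bin, so that its lugs rest level on the bin's ledges like the other tray's. Leave both bins where they stand and the other tray alone.

Things in the scene. Friction and masses are not known exactly. Their poses are not given: they have to be found in the camera images.
- sunk_tray: the tray to turn: steel, 64 (x) x 116 (y) mm, walls 45 high, starting in the nest parallel to its bin. Central square grip post 20 x 20, faces along x and y, its top 90 above the tray's underside. Flat lugs, undersides 8 above the tray's underside, reach 15 out: two at the ends of the +x side (y = +-47, 22 long), one mid -x side (32 long). Origin: centre of the underside, z up. About 0.3 kg.
- sunk_bin: its bin: loose, grey painted steel, 110 (x) x 134 (y) x 60 mm high, wall 3, floor 4, 0.8 kg. Ledges flush with the rim reach 15 inward: one mid +x wall (56 long), two at the ends of the -x wall (40 long). A nested tray's underside is 4 above the bin's; turned 180 degrees and centred, all lugs land on ledges and it is 52 above, with play of 5 in x, 6 in y. Origin: centre of the underside, z up.
- raised_tray: bystander: an identical tray, already turned the right way and resting on the ledges of the other bin, its post's top 142 mm above the bench. Origin and axes as for the sunk tray.
- raised_bin: bystander: the identical bin under the raised tray. Origin and axes as for the other bin.

How it is judged:
At the end, for the whole second after the job is handed in: The sunk tray rests, still and level (within 4 degrees), on the ledges of its own bin: its underside 48 to 56 mm above the bin's, centred within 12 mm and parallel to the bin within 11 degrees. The bin stands flat on the bench within 40 mm of where it was (z of sunk_tray in the frame of sunk_bin between 0.048 and 0.056 m and horizontal distance between sunk_tray and sunk_bin below 0.012 m and angle between the y axis of sunk_tray and the y axis of sunk_bin, either way round below 0.2 rad and angle between sunk_tray's own z axis and vertical below 0.07 rad and angle between sunk_bin's own z axis and vertical below 0.05 rad and height (world z) of sunk_bin below 0.006 m and distance of sunk_bin from where it was at the start of the episode below 0.04 m and linear speed of sunk_tray below 0.02 m/s); the robot touches nothing.
It fails at once if the other tray or its bin is moved by more than 30 mm (distance of any of raised_tray, raised_bin from where it was at the start of the episode above 0.03 m).
It also fails if it takes over 35 s, if anything falls off the work surface, if the arm or the gripper's body presses on something with over 40 N, if the wrist force passes 120 N, or if a joint passes its speed limit or range.

### The arm

A 6-joint arm with a two-finger parallel gripper is mounted at the origin on a cart in front of the work surface, level with it; the furniture and walls round the work are solid. World frame = base frame: x ahead of the robot, y to its left, z up, the work surface at z = 0. Lengths are in m, angles in rad, forces in N, time in s.
With the tool pointing down it reaches from about 0.375 to 0.975 m from the base axis. Payload 3.8 kg.
Tool frame: the origin (TCP) lies at the very end of the fingers, on their centre line; the grasp point (between the pads) lies 19 mm behind it; z points along the fingers, x is the direction in which the jaws open and shut, and the axes are right-handed (so a half turn about z gives the same grasp; the last joint's range is limited). The gripper opens to 85 mm and grips with 20 to 120 N. Pads are 22 mm wide; open, the fingers measure 114 mm over their backs; the gripper's body (76 mm by 85 mm) begins 54 mm behind the grasp point. The pads swing forward as they close: fully open they stand 13 mm farther back than shut.
Start: joints at [1.085, 0.264, 1.604, -0, 1.274, -0.037], TCP at [0.293, 0.608, 0.231] pointing down, gripper open.
Joint ranges: [-2.63, 2.63], [-0.94, 2.18], [0.31, 2.57], [-1.31, 4.45], [0, 2.66], [-2.55, 2.55]. Speed limits (rad/s): [2.57, 2.57, 3.14, 3.14, 3.14, 3.14].

### API

Orientations are given as a rotation vector (axis times angle).
In Python, from workcell import readout, imaging, order gives the robot as it stands.
- The arm moves only by the tool servo_tool, never from a script. Its argument "series" is a list of rows, each a list of 3 entries, a list of its own where there are three numbers: the shift along the tool's x, y, z normalised to -1 to 1, where 1 is 50 mm, then the turn, a rotation vector about the tool's x, y, z normalised to -1 to 1, where 1 is 0.1 rad, then the opening, from 0 (shut) to 1 (fully open). A call has 1 to 8 rows; each row shifts and turns the commanded pose from where the row before left it, along the tool's axes as they then stand; what a row does not reach is not made up. A row lasts 1/10 s, in which the tool goes at most 50 mm and 8.59 degrees, less where a joint would pass 70% of its speed; a pose out of reach is approached as far as the arm can. A call with a number of a shift or a turn outside -1 to 1 is refused whole. A call with a gripper value outside its range is refused whole. The fingers move at their own pace and stop on an object; "grip_force" is the grip in N (left out, the last holds). Time passes only in rows, so rows that do not move let the fingers close. It gives the time, the measured TCP pose, the force and the opening at its end, in the units of the state.
- readout.read_state(): the state, without advancing time (a new reading comes with each control period).
- imaging.read_camera(name): name is "scene" or "top" or "wrist"; returns a dict with "image" (480x640x3 uint8, red, green, blue), "z_map" (480x640 float32, m along the optical axis (not along the pixel's ray), 0 where there is no reading), "vertical_fov" (degrees; the focal length in pixels is half the picture's height over the tangent of half this angle, whatever the lens; pixels are square), "cx", "cy" (the principal point, pixels), "k1" (the pictures are not rectified: a ray, as slopes to the right and down, at radius r is drawn at 1 + k1 r^2 times it, then the intrinsics apply), "R" (3x3) and "t" (3): a world point X has camera coordinates R X + t; the wrist camera has in their place "hand_eye" (4x4, takes a point from camera to tool coordinates, whose origin is the TCP and whose axes are the tool frame's). Camera axes: x right, y down, z forward; pixel columns grow to the right and rows downward; lengths in m; the calibration is good to about 2 mm. A picture is of the moment at which its call begins: read the wrist's pose just before it.
- order.finish_job(): hands the job in, once; it reports no verdict.
The state is a dict: "time": time; "q": joint angles; "joint_vel": joint speeds; "joint_torque": joint torques, N m; "tool_pos": TCP position; "tcp_rot": TCP orientation; "wrist_force": force on the tool from outside, world axes, zero at the start; "torque": the same for the moment, N m; "width": opening from 0.0 (shut) to 1.0 (fully open).
Only numpy, scipy, OpenCV 4.12 (cv2) and the standard library are available. Lean on these libraries where they do the work, as an engineer would, in place of code of your own. Each camera call takes 0.05 s, during which the arm holds its last target. There are 200 camera calls.

## Working session

There is one attempt and no reset: what is moved stays moved. The work goes in short steps, Python scripts to look and compute and a tool call to move; the robot and the scene stay as the last step left them, time stands still between calls to the robot, and variables do not carry over. Pictures are saved under pics/ and viewed, about 8 in all and at most 12, crops included, and the job is handed in when it is done.

Besides the shell and the picture viewer there is one more tool, called after "Emit:" by a JSON object that holds its "fn" and its "kwargs". servo_tool: Moves the arm, as the interface text tells. Its arguments: {"type":"object","properties":{"series":{"type":"array","items":{"type":"array"}},"grip_force":{"type":"number"}},"required":["series"]}

```bash
ls; mkdir -p pics; cat > h.py <<'E'
import numpy as np, cv2
from scipy.spatial.transform import Rotation as Ro
from workcell import readout, imaging, order
def cam(name):
    s=readout.read_state(); c=imaging.read_camera(name)
    c['f']=240/np.tan(np.radians(c['vertical_fov'])/2)
    if 'hand_eye' in c:
        T=np.eye(4);T[:3,:3]=Ro.from_rotvec(s['tcp_rot']).as_matrix();T[:3,3]=s['tool_pos']
        T=T@c['hand_eye']; c['R']=T[:3,:3].T; c['t']=-c['R']@T[:3,3]
    return c
def rays(c,uv):
    K=np.array([[c['f'],0,c['cx']],[0,c['f'],c['cy']],[0,0,1]])
    p=cv2.undistortPoints(np.asarray(uv,float).reshape(-1,1,2),K,np.array([c['k1'],0,0,0,0.])).reshape(-1,2)
    return np.c_[p,np.ones(len(p))]
def onplane(c,uv,z):
    d=rays(c,uv)@c['R']; o=-c['R'].T@c['t']
    return o+d*((z-o[2])/d[:,2])[:,None]
def cloud(c):
    v,u=np.mgrid[0:480,0:640]; r=rays(c,np.stack([u,v],-1).reshape(-1,2))
    P=(r*c['z_map'].reshape(-1,1)-c['t'])@c['R']; P[c['z_map'].ravel()==0]=np.nan
    return P.reshape(480,640,3)
def save(c,n): cv2.imwrite('pics/'+n,c['image'][:,:,::-1])
E
python3 - <<'E'
from h import *
for n in('scene','top'):
    c=cam(n);save(c,n+'0.png');print(n,-c['R'].T@c['t'],c['f'],c['k1'],(c['z_map']>0).mean())
    np.save(n+'_cloud.npy',cloud(c))
print(readout.read_state())
E
```

```text
pics
scene [-0.25345792 -0.58311962  0.7511875 ] 569.8466531400244 -0.11476603931660809 0.9960872395833333
top [0.35134636 0.01113623 1.16549393] 558.8842344419685 -0.013973900345683372 0.9959212239583334
{'time': 0.1, 'q': array([ 1.08508777e+00,  2.64684839e-01,  1.60525448e+00, -3.45866789e-05,
        1.27371744e+00, -3.68892186e-02]), 'joint_vel': array([-0.00049694, -0.00079311, -0.00191633,  0.00081201, -0.00127759,
        0.00013431]), 'joint_torque': array([ 9.38063640e-04, -5.16708148e+01, -3.68587554e+01, -1.73311414e-04,
        6.31329443e-03, -4.34455501e-05]), 'tool_pos': array([0.29257441, 0.60754867, 0.2300726 ]), 'tcp_rot': array([ 2.65917118,  1.67084901, -0.00278016]), 'wrist_force': array([-0.26129136, -0.33645714,  0.29883927]), 'torque': array([ 0.02056751, -0.01173435, -0.03440783]), 'width': 1.0016924964983427}
```

View pics/top0.png

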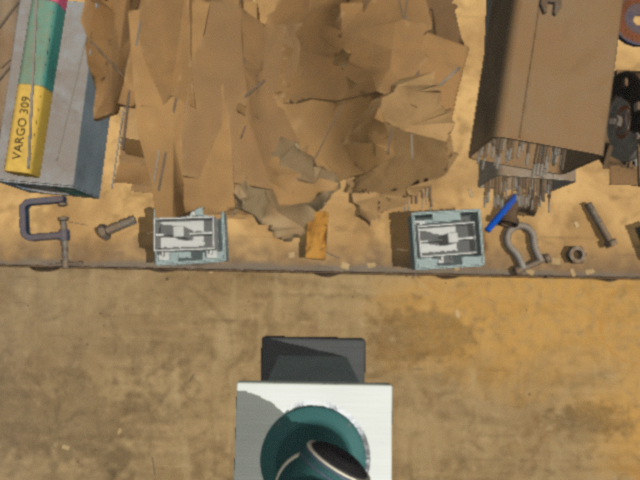

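View pics/scene0.png

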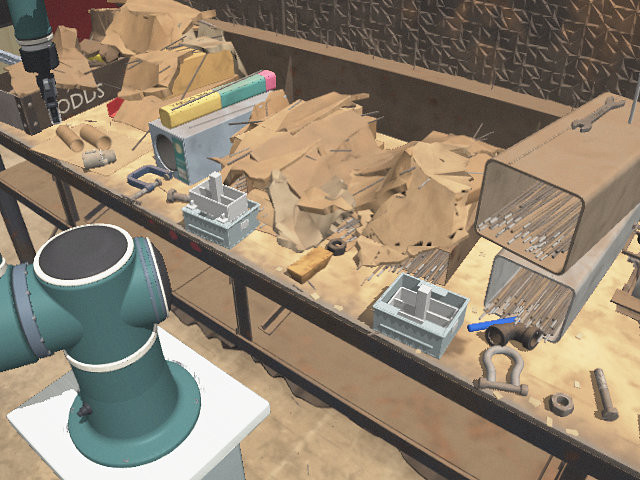

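The sunk tray is in the right-hand bin (top view about 447,240, scene about 420,315). The raised tray is on the left (top view about 188,238).

```bash
python3 - <<'E'
from h import *
P=np.load('top_cloud.npy'); im=cv2.imread('pics/top0.png')
for nm,(u0,u1,v0,v1) in dict(sunk=(400,495,200,280),raised=(140,240,195,275)).items():
    Q=P[v0:v1,u0:u1].reshape(-1,3); Q=Q[np.isfinite(Q[:,0])]
    h=np.histogram(Q[:,2],np.arange(-.02,.16,.01)); print(nm,list(zip(h[1].round(2).tolist(),h[0].tolist())))
    for lo,hi in((.05,.07),(.085,.1),(.135,.15)):
        q=Q[(Q[:,2]>lo)&(Q[:,2]<hi)]
        if len(q)>8: print(lo,len(q),q.mean(0).round(4),q.min(0).round(4),q.max(0).round(4),cv2.minAreaRect((q[:,:2]*1000).astype(np.float32)))
cv2.imwrite('pics/crop1.png',np.hstack([cv2.resize(im[200:280,400:495],None,fx=4,fy=4,interpolation=2),cv2.resize(im[195:275,140:240],None,fx=4,fy=4,interpolation=2)]))
E
```

```text
sunk [(-0.02, 1), (-0.01, 1143), (0.0, 2823), (0.01, 443), (0.02, 254), (0.03, 348), (0.04, 480), (0.05, 744), (0.06, 650), (0.07, 41), (0.08, 23), (0.09, 99), (0.1, 0), (0.11, 0), (0.12, 0), (0.13, 0), (0.14, 0)]
0.05 1394 [ 0.4463 -0.259   0.0595] [ 0.3862 -0.3304  0.05  ] [ 0.5221 -0.1614  0.0698] ((457.922607421875, -246.48651123046875), (139.25315856933594, 162.31857299804688), 3.9549660682678223)
0.085 116 [ 0.4476 -0.2594  0.0926] [ 0.4371 -0.271   0.085 ] [ 0.4587 -0.249   0.099 ] ((447.8711853027344, -260.1391296386719), (19.916465759277344, 20.3211727142334), 7.615005016326904)
raised [(-0.02, 0), (-0.01, 847), (0.0, 1623), (0.01, 38), (0.02, 73), (0.03, 128), (0.04, 32), (0.05, 1412), (0.06, 671), (0.07, 173), (0.08, 284), (0.09, 748), (0.1, 142), (0.11, 69), (0.12, 89), (0.13, 123), (0.14, 893)]
0.05 2083 [0.4336 0.2539 0.0584] [0.3836 0.1659 0.0501] [0.5134 0.33   0.0699] ((447.80364990234375, 243.17962646484375), (117.5699234008789, 165.28680419921875), 4.905176639556885)
0.085 938 [0.4676 0.276  0.0937] [0.4092 0.1982 0.085 ] [0.5176 0.3213 0.1   ] ((466.0118713378906, 259.60137939453125), (108.4425277709961, 118.24608612060547), 3.246860980987549)
0.135 974 [0.491  0.2093 0.1442] [0.435  0.1471 0.1354] [0.5135 0.2678 0.15  ] ((474.3323974609375, 207.37075805664062), (76.90544891357422, 121.58956909179688), 0.9558214545249939)
```

View pics/crop1.png

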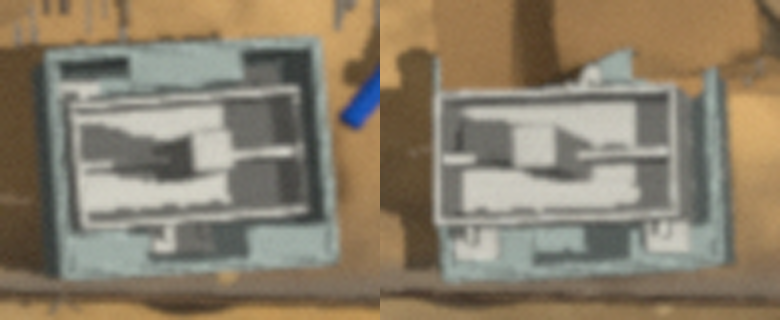

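```bash
cat > plan.py <<'E'
import sys; from h import *
def rows(target,th,seg=50.,frac=1.):
    s=readout.read_state(); p=np.array(s['tool_pos']); X=Ro.from_rotvec(s['tcp_rot']).as_matrix()
    t0=np.arctan2(X[1,0],X[0,0]); dt=th-t0; d=np.array(target)-p
    n=int(np.ceil(max(np.abs(d).max()*0+np.linalg.norm(d)/.048/frac,abs(dt)/.098)));
    print('from',p.round(4),'th',round(t0,4),'tilt',X[:,2].round(4),'n',n)
    for i in range(n):
        a=t0+dt*i/n; x=np.array([np.cos(a),np.sin(a),0]); y=np.array([np.sin(a),-np.cos(a),0])
        e=d/n/.05; print([[round(e@x,3),round(e@y,3),round(-e[2],3)],[0,0,round(-dt/n/.1,3)]])
if __name__=='__main__':
    a=list(map(float,sys.argv[1:])); rows(a[:3],a[3],frac=a[4] if len(a)>4 else 1)
E
python3 - <<'E'
from h import *
P=np.vstack([np.load(n+'_cloud.npy').reshape(-1,3) for n in('top','scene')]);P=P[np.isfinite(P[:,0])]
print('max z by x(rows .35..0.75) y(cols .7..-.5)')
for x in np.arange(.35,.75,.05):
    print(round(x,2),[round(float(np.percentile(q,99)),2) if len(q:=P[(abs(P[:,0]-x-.025)<.025)&(abs(P[:,1]-y)<.05)][:,2]) else None for y in np.arange(.7,-.55,-.1)])
C=imaging.read_camera('wrist');print(C['hand_eye'].round(3),C['vertical_fov'])
# sunk rim / post by depth top view
T=np.load('top_cloud.npy')[200:280,400:495].reshape(-1,3)
# divider height
for y in np.arange(-.32,-.2,.01):
    q=T[(abs(T[:,0]-.448)<.012)&(abs(T[:,1]-y)<.005)];print(round(y,3),q[:,2].max().round(3),end=' ')
E
python3 plan.py .45 .15 .27 1.628
```

```text
max z by x(rows .35..0.75) y(cols .7..-.5)
0.35 [0.04, 0.01, 0.02, 0.0, 0.07, 0.06, 0.0, 0.0, 0.0, 0.06, 0.06, 0.02, 0.01]
0.4 [0.06, 0.02, 0.02, 0.03, 0.14, 0.14, 0.05, 0.04, 0.0, 0.06, 0.09, 0.02, 0.02]
0.45 [0.05, 0.02, 0.02, 0.03, 0.14, 0.15, 0.13, 0.05, 0.06, 0.06, 0.09, 0.04, 0.01]
0.5 [0.01, 0.18, 0.19, 0.1, 0.14, 0.15, 0.15, 0.13, 0.1, 0.1, 0.06, 0.07, 0.26]
0.55 [0.06, 0.19, 0.19, 0.18, 0.16, 0.15, 0.13, 0.14, 0.21, 0.17, 0.3, 0.3, 0.29]
0.6 [0.09, 0.19, 0.19, 0.17, 0.16, 0.16, 0.13, 0.14, 0.23, 0.21, 0.3, 0.3, 0.3]
0.65 [0.21, 0.18, 0.19, 0.16, 0.16, 0.16, 0.14, 0.15, 0.24, 0.24, 0.3, 0.3, 0.3]
0.7 [0.22, 0.14, 0.19, 0.15, 0.16, 0.16, 0.13, 0.16, 0.23, 0.24, 0.3, 0.3, 0.3]
[[ 1.     0.001  0.001 -0.   ]
 [-0.001  0.954  0.299 -0.076]
 [-0.    -0.299  0.954 -0.144]
 [ 0.     0.     0.     1.   ]] 61.26507226164178
-0.32 0.063 -0.31 0.047 -0.3 0.047 -0.29 0.046 -0.28 0.01 -0.27 0.096 -0.26 0.098 -0.25 0.099 -0.24 0.046 -0.23 0.049 -0.22 0.046 -0.21 0.048 from [0.2926 0.6076 0.2302] th 1.122 tilt [-9.0e-04 -1.6e-03 -1.0e+00] n 11
[[np.float64(-0.625), np.float64(0.619), np.flo
[... 227 characters left out ...]
at64(-0.705), np.float64(0.527), np.float64(-0.072)], [0, 0, np.float64(-0.46)]]
[[np.float64(-0.728), np.float64(0.494), np.float64(-0.072)], [0, 0, np.float64(-0.46)]]
[[np.float64(-0.75), np.float64(0.46), np.float64(-0.072)], [0, 0, np.float64(-0.46)]]
[[np.float64(-0.77), np.float64(0.425), np.float64(-0.072)], [0, 0, np.float64(-0.46)]]
[[np.float64(-0.789), np.float64(0.389), np.float64(-0.072)], [0, 0, np.float64(-0.46)]]
[[np.float64(-0.806), np.float64(0.352), np.float64(-0.072)], [0, 0, np.float64(-0.46)]]
[[np.float64(-0.822), np.float64(0.315), np.float64(-0.072)], [0, 0, np.float64(-0.46)]]
[[np.float64(-0.835), np.float64(0.277), np.float64(-0.072)], [0, 0, np.float64(-0.46)]]
```

```bash
python3 - <<'E'
from h import *
for n in('top','scene'):
    P=np.load(n+'_cloud.npy').reshape(-1,3);P=P[np.isfinite(P[:,0])]
    for z in(.08,.13,.18,.23,.28):
        print(n,z,[(round(y,2),round(float(np.percentile(q,2)),3)) for y in np.arange(-.12,-.46,-.04) if len(q:=P[(P[:,2]>z)&(P[:,2]<z+.05)&(P[:,0]>.5)&(P[:,0]<.8)&(abs(P[:,1]-y)<.02)][:,0])>5])
E
```

```text
top 0.08 [(np.float64(-0.12), 0.537), (np.float64(-0.16), 0.532), (np.float64(-0.2), 0.532), (np.float64(-0.24), 0.557), (np.float64(-0.28), 0.601), (np.float64(-0.32), 0.563)]
top 0.13 [(np.float64(-0.12), 0.566), (np.float64(-0.16), 0.575), (np.float64(-0.2), 0.578), (np.float64(-0.24), 0.582), (np.float64(-0.28), 0.575), (np.float64(-0.32), 0.566), (np.float64(-0.36), 0.563), (np.float64(-0.4), 0.56), (np.float64(-0.44), 0.558)]
top 0.18 [(np.float64(-0.12), 0.579), (np.float64(-0.16), 0.61), (np.float64(-0.2), 0.606), (np.float64(-0.24), 0.615), (np.float64(-0.28), 0.594), (np.float64(-0.32), 0.568), (np.float64(-0.36), 0.557), (np.float64(-0.4), 0.554), (np.float64(-0.44), 0.566)]
top 0.23 [(np.float64(-0.12), 0.643), (np.float64(-0.16), 0.68), (np.float64(-0.2), 0.681), (np.float64(-0.28), 0.594), (np.float64(-0.32), 0.768), (np.float64(-0.44), 0.566)]
top 0.28 [(np.float64(-0.28), 0.593), (np.float64(-0.32), 0.59), (np.float64(-0.36), 0.584), (np.float64(-0.4), 0.578), (np.float64(-0.44), 0.572)]
scene 0.08 [(np.float64(-0.12), 0.536), (np.float64(-0.16), 0.534), (np.float64(-
[... 304 characters left out ...]
p.float64(-0.28), 0.576), (np.float64(-0.32), 0.579), (np.float64(-0.36), 0.562), (np.float64(-0.4), 0.558), (np.float64(-0.44), 0.557)]
scene 0.18 [(np.float64(-0.12), 0.575), (np.float64(-0.16), 0.605), (np.float64(-0.2), 0.605), (np.float64(-0.24), 0.605), (np.float64(-0.28), 0.592), (np.float64(-0.32), 0.572), (np.float64(-0.36), 0.581), (np.float64(-0.4), 0.555), (np.float64(-0.44), 0.564)]
scene 0.23 [(np.float64(-0.12), 0.643), (np.float64(-0.16), 0.677), (np.float64(-0.2), 0.682), (np.float64(-0.28), 0.591), (np.float64(-0.44), 0.562)]
scene 0.28 [(np.float64(-0.28), 0.589), (np.float64(-0.32), 0.585), (np.float64(-0.36), 0.579), (np.float64(-0.4), 0.573), (np.float64(-0.44), 0.567)]
```

Emit:
{"fn": "servo_tool", "kwargs": {"series": [[[-0.62,0.62,-0.07],[0,0,-0.46],1],[[-0.65,0.59,-0.07],[0,0,-0.46],1],[[-0.68,0.56,-0.07],[0,0,-0.46],1],[[-0.7,0.53,-0.07],[0,0,-0.46],1],[[-0.73,0.49,-0.07],[0,0,-0.46],1],[[-0.75,0.46,-0.07],[0,0,-0.46],1],[[-0.77,0.42,-0.07],[0,0,-0.46],1],[[-0.79,0.39,-0.07],[0,0,-0.46],1]]}}

```text
time: 0.95
tool_pos: [0.4075, 0.274, 0.2592]
tcp_rot: [2.307, 2.132, -0.0]
wrist_force: [1.5, -0.7, -0.6]
width: 1.004
```

```bash
python3 plan.py .448 -.258 .235 1.628 | sed 's/np.float64(\([^)]*\))/\1/g'
```

```text
from [0.4075 0.274  0.2592] th 1.4923 tilt [-0.e+00 -1.e-04 -1.e+00] n 12
[[-0.879, 0.137, 0.04], [0, 0, -0.113]]
[[-0.88, 0.127, 0.04], [0, 0, -0.113]]
[[-0.882, 0.117, 0.04], [0, 0, -0.113]]
[[-0.883, 0.107, 0.04], [0, 0, -0.113]]
[[-0.884, 0.097, 0.04], [0, 0, -0.113]]
[[-0.885, 0.087, 0.04], [0, 0, -0.113]]
[[-0.886, 0.077, 0.04], [0, 0, -0.113]]
[[-0.887, 0.067, 0.04], [0, 0, -0.113]]
[[-0.887, 0.057, 0.04], [0, 0, -0.113]]
[[-0.888, 0.047, 0.04], [0, 0, -0.113]]
[[-0.889, 0.037, 0.04], [0, 0, -0.113]]
[[-0.889, 0.027, 0.04], [0, 0, -0.113]]
```

Emit:
{"fn": "servo_tool", "kwargs": {"series": [[[-0.88,0.14,0.04],[0,0,-0.11],1],[[-0.88,0.13,0.04],[0,0,-0.11],1],[[-0.88,0.12,0.04],[0,0,-0.11],1],[[-0.88,0.11,0.04],[0,0,-0.11],1],[[-0.88,0.1,0.04],[0,0,-0.11],1],[[-0.88,0.09,0.04],[0,0,-0.11],1],[[-0.89,0.08,0.04],[0,0,-0.11],1],[[-0.89,0.07,0.04],[0,0,-0.11],1]]}}

```text
time: 1.75
tool_pos: [0.4341, -0.0805, 0.2432]
tcp_rot: [2.213, 2.23, 0.001]
wrist_force: [0.8, -0.6, 0.5]
width: 1.0
```

Emit:
{"fn": "servo_tool", "kwargs": {"series": [[[-0.89,0.06,0.04],[0,0,-0.11],1],[[-0.89,0.05,0.04],[0,0,-0.11],1],[[-0.89,0.04,0.04],[0,0,-0.11],1],[[-0.89,0.03,0.04],[0,0,-0.11],1],[[0,0,0],[0,0,0],1],[[0,0,0],[0,0,0],1]]}}

```text
time: 2.35
tool_pos: [0.4472, -0.2571, 0.2346]
tcp_rot: [-2.166, -2.274, -0.0]
wrist_force: [0.4, 0.4, 0.3]
width: 1.002
```

```bash
python3 - <<'E'
from h import *
c=cam('wrist');save(c,'w1.png');np.save('w1.npy',cloud(c))
s=readout.read_state();print(s['tool_pos'],s['q'].round(3))
E
```

```text
[ 0.4472612  -0.25617421  0.23475318] [-5.690e-01 -4.100e-02  1.935e+00  1.000e-03  1.250e+00 -2.190e+00]
```

View pics/w1.png

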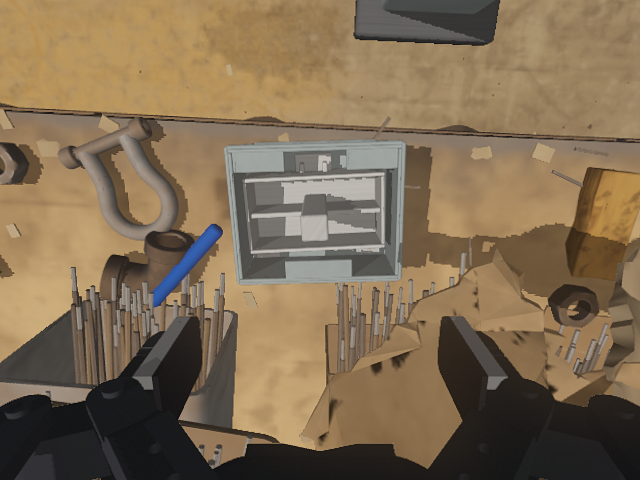

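```bash
cat > meas.py <<'E'
from h import *
def rect(q,lab):
    (c,s,a)=cv2.minAreaRect((q*1000).astype(np.float32)); print(lab,len(q),np.round(c,1),np.round(s,1),round(a,2))
def biggest(m):
    n,l,st,_=cv2.connectedComponentsWithStats(m.astype(np.uint8)); return l==1+st[1:,4].argmax()
E
python3 - <<'E'
from meas import *
P=np.load('w1.npy'); z=P[:,:,2]; box=np.zeros(z.shape,bool); box[125:305,210:425]=1
c=cam('wrist')
m=biggest(box&(z>.052)&(z<.068)); print('rim z',np.median(z[m])); rect(P[m][:,:2],'rim depth')
v,u=np.where(m); rect(onplane(c,np.c_[u,v],.06)[:,:2],'rim ray')
m=biggest(box&(z>.086)&(z<.104)); print('post z',np.median(z[m])); v,u=np.where(m)
q=onplane(c,np.c_[u,v],.094)[:,:2]; rect(q,'post ray'); print(q.mean(0)); print(P[m].mean(0))
m=biggest(box&(z>.041)&(z<.0535)); v,u=np.where(m); rect(onplane(c,np.c_[u,v],.049)[:,:2],'traywall')
h=np.histogram(z[200:300,250:390],np.arange(0,.11,.005));print(h[0])
E
```

```text
rim z 0.060727037468544146
rim depth 8246 [ 448.4 -259.8] [116.5 140.1] 4.39
rim ray 8246 [ 448.4 -258.8] [116.3 139.4] 4.48
post z 0.09384038427952499
post ray 762 [ 448.2 -260.6] [21.7 19.6] 3.23
[ 0.44811995 -0.26049242]
[ 0.44808689 -0.26143125  0.09358358]
traywall 2674 [ 448.7 -260.4] [ 64.9 115.6] 5.69
[2205 2332  635  736  587  635  584  648  862 1210  227  439 1816   31
   37   37   37   41  670   60    0]
```

```bash
cat >> meas.py <<'E'
def edges(c,m,h,lab,x0,y0,hx,hy):
    v,u=np.where(m); q=onplane(c,np.c_[u,v],h)[:,:2]-[x0,y0]; out=[]
    for ax,half in((0,hx),(1,hy)):
        o=1-ax; oh=hy if ax==0 else hx
        for s in(-1,1):
            pts=[]
            for b in np.arange(-oh*.8,oh*.8,.003):
                k=q[abs(q[:,o]-b)<.0015]
                if len(k): pts.append([b,s*np.max(s*k[:,ax])])
            pts=np.array(pts,np.float32)*1000
            d=cv2.fitLine(pts,cv2.DIST_HUBER,0,.01,.01).ravel(); sl=d[1]/d[0]; out.append((d[3]-sl*d[2],np.degrees(np.arctan(sl))*(-1 if ax==0 else 1)))
    a=np.mean([o[1] for o in out]); 
    print(lab,'off mm',[round(float(o[0]),1) for o in out],'yaw',[round(float(o[1]),2) for o in out],
      'centre',round(x0*1000+(out[0][0]+out[1][0])/2,1),round(y0*1000+(out[2][0]+out[3][0])/2,1),'size',round(out[1][0]-out[0][0],1),round(out[3][0]-out[2][0],1))
E
python3 - <<'E'
from meas import *
P=np.load('w1.npy'); z=P[:,:,2]; box=np.zeros(z.shape,bool); box[125:305,210:425]=1
c=cam('wrist')
edges(c,biggest(box&(z>.054)&(z<.066)),.06,'rim',.448,-.259,.055,.067)
edges(c,biggest(box&(z>.086)&(z<.104)),.094,'post',.448,-.260,.010,.010)
edges(c,biggest(box&(z>.043)&(z<.0535)),.049,'wall',.448,-.260,.032,.058)
E
```

```text
rim off mm [-56.9, 58.7, -69.0, 70.4] yaw [4.73, 4.56, 4.47, 4.7] centre 448.9 -258.3 size 115.6 139.4
post off mm [-10.1, 10.9, -9.7, 9.8] yaw [4.6, 6.44, 5.1, 3.31] centre 448.4 -260.0 size 21.0 19.5
wall off mm [-30.9, 33.3, -57.8, 57.9] yaw [5.73, 5.69, 5.45, 6.88] centre 449.2 -259.9 size 64.2 115.7
```

Emit:
{"fn": "servo_tool", "kwargs": {"series": [[[-0.08,0.02,0.5],[0,0,-0.35],1],[[0,0,0.9],[0,0,0],1],[[0,0,0.9],[0,0,0],1],[[0,0,0.6],[0,0,0],1],[[0,0,0.3],[0,0,0],1],[[0,0,0.26],[0,0,0],1],[[0,0,0],[0,0,0],1]]}}

```text
time: 3.2
tool_pos: [0.448, -0.2587, 0.0608]
tcp_rot: [-2.12, -2.315, 0.001]
wrist_force: [-0.8, -0.0, 1.0]
width: 1.001
```

```bash
python3 plan.py .448 -.26 .062 1.654 | sed 's/np.float64(\([^)]*\))/\1/g'; python3 -c "
from h import *
save(cam('wrist'),'w2.png')"
```

```text
from [ 0.448  -0.2587  0.0608] th 1.6586 tilt [-0.0026  0.0018 -1.    ] n 1
[[-0.027, -0.002, -0.024], [0, 0, 0.046]]
```

View pics/w2.png

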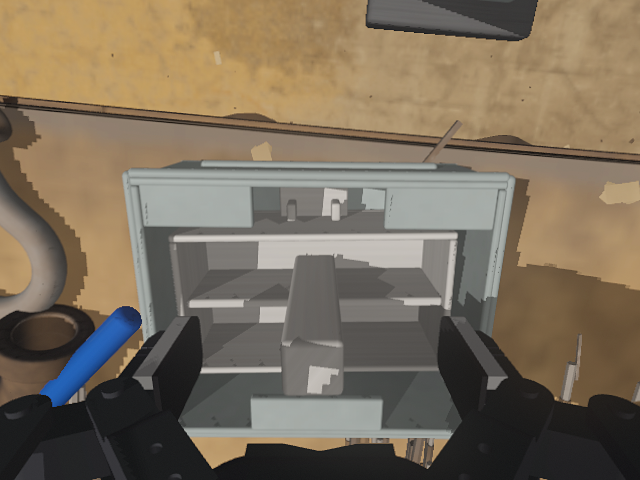

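The post top (about 313,367) sits between the two pads (about 195 and 450). I'm closing the gripper.

Emit:
{"fn": "servo_tool", "kwargs": {"series": [[[-0.02,0,0],[0,0,0.04],0.3],[[0,0,0],[0,0,0],0.1],[[0,0,0],[0,0,0],0],[[0,0,0],[0,0,0],0],[[0,0,0],[0,0,0],0],[[0,0,0],[0,0,0],0],[[0,0,0],[0,0,0],0],[[0,0,0],[0,0,0],0]], "grip_force": 70}}

```text
time: 4.05
tool_pos: [0.4494, -0.2618, 0.0629]
tcp_rot: [2.128, 2.31, 0.0]
wrist_force: [-1.5, 0.5, 5.7]
width: 0.223
```

Emit:
{"fn": "servo_tool", "kwargs": {"series": [[[0,0,0],[0,0,0],0],[[0,0,0],[0,0,0],0],[[0,0,-0.1],[0,0,0],0],[[0,0,-0.2],[0,0,0],0],[[0,0,-0.2],[0,0,0],0],[[0,0,0],[0,0,0],0]]}}

```text
time: 4.65
tool_pos: [0.4502, -0.2622, 0.0891]
tcp_rot: [2.126, 2.309, 0.001]
wrist_force: [0.9, 0.2, -3.0]
width: 0.221
```

Emit:
{"fn": "servo_tool", "kwargs": {"series": [[[0,0,-0.4],[0,0,0],0],[[0,0,-0.5],[0,0,0],0],[[0,0,-0.5],[0,0,0],0],[[0,0,-0.4],[0,0,0.3],0],[[0,0,-0.2],[0,0,0.6],0],[[0,0,0],[0,0,1],0],[[0,0,0],[0,0,1],0],[[0,0,0],[0,0,1],0]]}}

```text
time: 5.45
tool_pos: [0.4489, -0.2614, 0.1873]
tcp_rot: [2.539, 1.849, 0.0]
wrist_force: [0.0, 0.1, -2.4]
width: 0.22
```

Emit:
{"fn": "servo_tool", "kwargs": {"series": [[[0,0,0],[0,0,1],0],[[0,0,0],[0,0,1],0],[[0,0,0],[0,0,1],0],[[0,0,0],[0,0,1],0],[[0,0,0],[0,0,1],0],[[0,0,0],[0,0,1],0],[[0,0,0],[0,0,1],0],[[0,0,0],[0,0,1],0]]}}

```text
time: 6.25
tool_pos: [0.4488, -0.2613, 0.187]
tcp_rot: [-3.059, -0.714, 0.001]
wrist_force: [-0.1, 0.2, -3.0]
width: 0.226
```

Emit:
{"fn": "servo_tool", "kwargs": {"series": [[[0,0,0],[0,0,1],0],[[0,0,0],[0,0,1],0],[[0,0,0],[0,0,1],0],[[0,0,0],[0,0,1],0],[[0,0,0],[0,0,1],0],[[0,0,0],[0,0,1],0],[[0,0,0],[0,0,1],0],[[0,0,0],[0,0,1],0]]}}

```text
time: 7.05
tool_pos: [0.4488, -0.2613, 0.1871]
tcp_rot: [-3.096, 0.533, 0.001]
wrist_force: [-0.0, -0.7, -2.0]
width: 0.221
```

Emit:
{"fn": "servo_tool", "kwargs": {"series": [[[0,0,0],[0,0,1],0],[[0,0,0],[0,0,1],0],[[0,0,0],[0,0,1],0],[[0,0,0],[0,0,1],0],[[0,0,0],[0,0,1],0],[[0,0,0],[0,0,1],0],[[0,0,0],[0,0,1],0],[[0,0,0],[0,0,1],0]]}}

```text
time: 7.85
tool_pos: [0.4488, -0.2613, 0.1871]
tcp_rot: [2.644, -1.697, -0.001]
wrist_force: [-0.1, -0.3, -2.2]
width: 0.225
```

```bash
python3 plan.py .449 -.2585 .12 -1.490 | sed 's/np.float64(\([^)]*\))/\1/g'; python3 - <<'E'
from meas import *
c=cam('wrist');save(c,'w3.png'); t=cam('top');save(t,'top3.png')
s=readout.read_state();print(s['q'].round(2),s['wrist_force'].round(1),s['width'],s['time'])
E
```

```text
from [ 0.4488 -0.2613  0.1871] th -1.1412 tilt [-3.e-04  2.e-04 -1.e+00] n 4
[[-0.012, -0.007, 0.335], [0, 0, 0.872]]
[[-0.013, -0.006, 0.335], [0, 0, 0.872]]
[[-0.013, -0.005, 0.335], [0, 0, 0.872]]
[[-0.014, -0.004, 0.335], [0, 0, 0.872]]
[-0.58  0.    1.98  0.    1.16  0.56] [ 0.5  0.1 -2.7] 0.22437536531764476 7.95
```

View pics/w3.png

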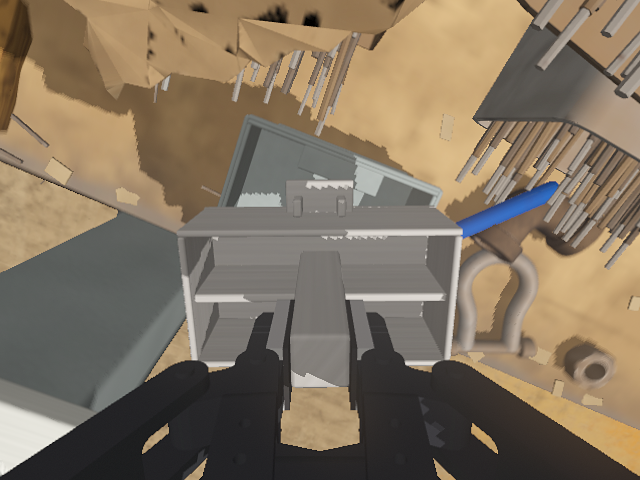

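Emit:
{"fn": "servo_tool", "kwargs": {"series": [[[-0.01,0,0],[0,0,0.9],0],[[-0.01,0,0],[0,0,0.9],0],[[-0.01,0,0],[0,0,0.9],0],[[0,0,0],[0,0,0.79],0],[[0,0,0],[0,0,0],0]]}}

```text
time: 8.45
tool_pos: [0.4484, -0.26, 0.1872]
tcp_rot: [2.316, -2.123, -0.0]
wrist_force: [-0.8, 0.7, -2.6]
width: 0.221
```

```bash
python3 plan.py .449 -.2585 .12 -1.490 | sed 's/np.float64(\([^)]*\))/\1/g'; python3 - <<'E'
from meas import *
c=cam('wrist');save(c,'w4.png');P=cloud(c);np.save('w4.npy',P);z=P[:,:,2]
box=np.zeros(z.shape,bool); box[100:372,150:480]=1
h=np.histogram(z[box],np.arange(0,.24,.005));print([(round(a,3),int(n)) for a,n in zip(h[1],h[0])])
t=cam('top');save(t,'top4.png');np.save('top4.npy',cloud(t))
E
```

```text
from [ 0.4484 -0.26    0.1872] th -1.484 tilt [-1.e-04  1.e-04 -1.e+00] n 2
[[-0.014, -0.007, 0.672], [0, 0, 0.03]]
[[-0.014, -0.007, 0.672], [0, 0, 0.03]]
[(np.float64(0.0), 23981), (np.float64(0.005), 644), (np.float64(0.01), 345), (np.float64(0.015), 451), (np.float64(0.02), 674), (np.float64(0.025), 503), (np.float64(0.03), 650), (np.float64(0.035), 1339), (np.float64(0.04), 296), (np.float64(0.045), 401), (np.float64(0.05), 328), (np.float64(0.055), 1004), (np.float64(0.06), 4155), (np.float64(0.065), 263), (np.float64(0.07), 582), (np.float64(0.075), 125), (np.float64(0.08), 0), (np.float64(0.085), 0), (np.float64(0.09), 0), (np.float64(0.095), 0), (np.float64(0.1), 0), (np.float64(0.105), 0), (np.float64(0.11), 0), (np.float64(0.115), 0), (np.float64(0.12), 0), (np.float64(0.125), 279), (np.float64(0.13), 7986), (np.float64(0.135), 1863), (np.float64(0.14), 3811), (np.float64(0.145), 2264), (np.float64(0.15), 2824), (np.float64(0.155), 2734), (np.float64(0.16), 3045), (np.float64(0.165), 4492), (np.float64(0.17), 5548), (np.float64(0.175), 222), (np.float64(0.18), 248), (np.float64(0.185), 283), (np.float64(0.19), 423), (np.float64(0.195), 738), (np.float64(0.2), 848), (np.float64(0.205), 924), (np.float64(0.21), 1014), (np.float64(0.215), 3068), (np.float64(0.22), 537), (np.float64(0.225), 709), (np.float64(0.23), 1169)]
```

View pics/w4.png

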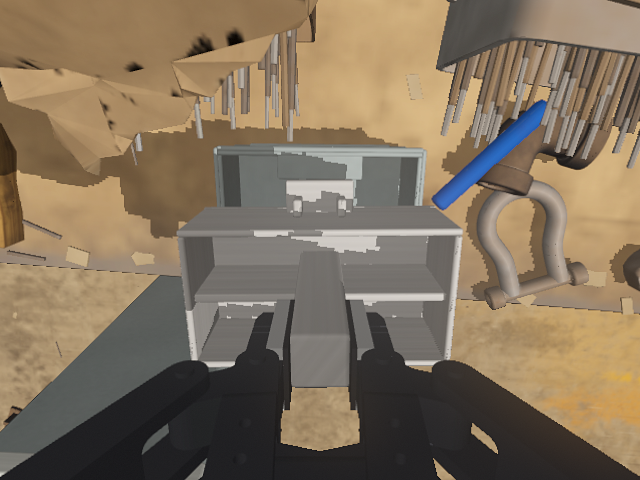

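```bash
python3 - <<'E'
from meas import *
c=cam('wrist');P=cloud(c);z=P[:,:,2]
box=np.zeros(z.shape,bool); box[195:370,165:475]=1
m=biggest(box&(z>.167)&(z<.18));print('wall z',np.median(z[m]),P[m].min(0),P[m].max(0))
edges(c,m,.173,'wall',.448,-.260,.032,.058)
box[:]=0; box[138:225,205:435]=1
m=biggest(box&(z>.054)&(z<.068)); v,u=np.where(m); q=onplane(c,np.c_[u,v],.06)[:,:2]; q=q[q[:,0]>.47]
# +x edge line and y extents
th=np.radians(4.6); a=np.array([np.cos(th),np.sin(th)]); b=np.array([-a[1],a[0]])
far=np.percentile(q@a,99.); lo,hi=np.percentile(q@b,[.5,99.5]); print('rim far',far,'y',lo,hi,'size',hi-lo)
ca=far-.0578; cb=(lo+hi)/2; print('bin centre',a*ca+b*cb)
e=[]
for k in np.arange(lo+.01,hi-.01,.003):
    s=q[abs(q@b-k)<.0015]; e.append([k,(s@a).max()])
e=np.array(e,np.float32); d=cv2.fitLine(e*1000,cv2.DIST_HUBER,0,.01,.01).ravel(); print('bin yaw',4.6-np.degrees(np.arctan(d[1]/d[0])))
E
```

```text
wall z 0.17195153327053866 [ 0.41351467 -0.32069949  0.16700542] [ 0.4873388  -0.19964944  0.17527399]
wall off mm [2.4, 35.7, -58.7, 57.2] yaw [5.64, 5.47, 5.26, 5.64] centre 467.0 -260.8 size 33.3 115.9
rim far 0.48430974493466805 y -0.36418157544205687 -0.2258894731390315 size 0.13829210230302538
bin centre [ 0.44879744 -0.25987956]
bin yaw 4.886666
```

Emit:
{"fn": "servo_tool", "kwargs": {"series": [[[-0.02,0.05,0.3],[0,0,0.12],0],[[0,0,0.5],[0,0,0],0],[[0,0,0.4],[0,0,0],0],[[0,0,0.2],[0,0,0],0],[[0,0,0.05],[0,0,0],0],[[0,0,0],[0,0,0],0]]}}

```text
time: 9.2
tool_pos: [0.4458, -0.2592, 0.1144]
tcp_rot: [2.301, -2.139, -0.001]
wrist_force: [-0.8, 0.4, -2.2]
width: 0.224
```

Emit:
{"fn": "servo_tool", "kwargs": {"series": [[[0,0,0.02],[0,0,0],0],[[0,0,0.02],[0,0,0],0],[[0,0,0],[0,0,0],0]]}}

```text
time: 9.5
tool_pos: [0.4464, -0.2596, 0.1135]
tcp_rot: [-2.301, 2.139, -0.002]
wrist_force: [0.6, -0.2, -2.4]
width: 0.223
```

```bash
python3 - <<'E'
from meas import *
s=readout.read_state();print(s['tool_pos'],s['wrist_force'].round(1),s['time'])
c=cam('wrist');save(c,'w5.png')
E
```

```text
[ 0.44641591 -0.25956699  0.11352002] [ 0.6 -0.2 -2.4] 9.5
```

View pics/w5.png

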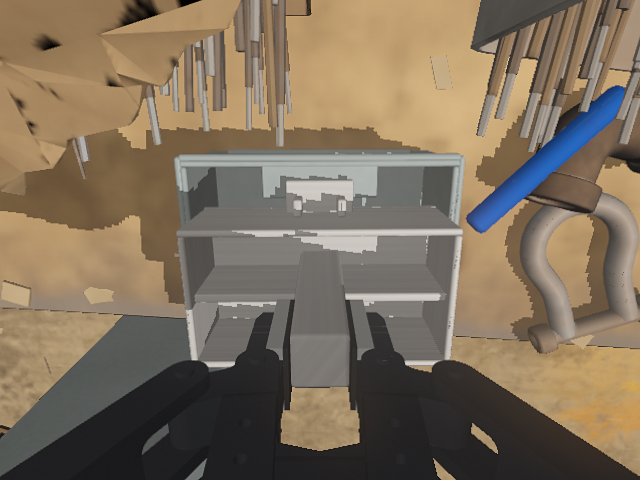

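The mid lug (about 320,190) is centred on the bin's mid ledge (262–377), and the rim runs 178–463, also centred on the tray. I'm lowering until it touches.

Emit:
{"fn": "servo_tool", "kwargs": {"series": [[[0,0,0.03],[0,0,0],0],[[0,0,0.03],[0,0,0],0],[[0,0,0],[0,0,0],0]]}}

```text
time: 9.85
tool_pos: [0.4465, -0.2597, 0.1119]
tcp_rot: [-2.301, 2.139, -0.002]
wrist_force: [-3.3, 1.9, 10.3]
width: 0.224
```

Emit:
{"fn": "servo_tool", "kwargs": {"series": [[[0,0,0],[0,0,0],0.3],[[0,0,0],[0,0,0],0.4],[[0,0,0],[0,0,0],0.6],[[0,0,0],[0,0,0],0.6],[[0,0,0],[0,0,0],0.6],[[0,0,-0.2],[0,0,0],0.6],[[0,0,-0.5],[0,0,0],0.6],[[0,0,-0.8],[0,0,0],0.6]]}}

```text
time: 10.65
tool_pos: [0.444, -0.258, 0.1833]
tcp_rot: [2.3, -2.138, -0.009]
wrist_force: [1.8, -0.6, -0.3]
width: 0.599
```

Emit:
{"fn": "servo_tool", "kwargs": {"series": [[[0,0,-0.8],[0,0,0],0.6],[[0,0,-0.8],[0,0,0],0.6],[[0,0.3,-0.4],[0,0,0],0.6],[[0,0,0],[0,0,0],0.6],[[0,0,0],[0,0,0],0.6]]}}

```text
time: 11.15
tool_pos: [0.4311, -0.2605, 0.2855]
tcp_rot: [-2.3, 2.139, -0.003]
wrist_force: [-0.2, 0.7, -0.4]
width: 0.598
```

```bash
python3 - <<'E'
from meas import *
s=readout.read_state();print(s['tool_pos'],s['wrist_force'].round(1),s['time'])
c=cam('wrist');save(c,'w6.png');P=cloud(c);np.save('w6.npy',P);z=P[:,:,2]
Q=P.reshape(-1,3); near=(abs(P[:,:,0]-.449)<.08)&(abs(P[:,:,1]+.259)<.09)
h=np.histogram(z[near],np.arange(0.04,.16,.004));print([(round(float(a),3),int(n)) for a,n in zip(h[1],h[0])])
m=biggest(near&(z>.092)&(z<.102)); p=P[m]; A=np.c_[p[:,:2]-p[:,:2].mean(0),np.ones(len(p))]; k=np.linalg.lstsq(A,p[:,2],rcond=None)[0]; print('wall plane',k)
edges(c,m,.097,'wall',.448,-.260,.032,.058)
edges(c,biggest(near&(z>.136)&(z<.15)),.142,'post',.448,-.26,.01,.01)
edges(c,biggest(near&(z>.054)&(z<.066)),.06,'rim',.448,-.259,.055,.067)
E
```

```text
[ 0.43113195 -0.26045901  0.28552573] [-0.2  0.7 -0.4] 11.15
[(0.04, 152), (0.044, 155), (0.048, 195), (0.052, 2338), (0.056, 3876), (0.06, 3842), (0.064, 1219), (0.068, 362), (0.072, 498), (0.076, 484), (0.08, 355), (0.084, 422), (0.088, 402), (0.092, 862), (0.096, 1589), (0.1, 29), (0.104, 20), (0.108, 9), (0.112, 20), (0.116, 25), (0.12, 24), (0.124, 25), (0.128, 20), (0.132, 24), (0.136, 21), (0.14, 701), (0.144, 46), (0.148, 0), (0.152, 0)]
wall plane [0.00787169 0.00045593 0.09649952]
wall off mm [-31.9, 32.0, -57.8, 57.9] yaw [4.18, 4.84, 4.85, 4.62] centre 448.1 -260.0 size 64.0 115.7
post off mm [-9.6, 10.7, -9.5, 9.8] yaw [4.05, 3.54, 4.49, 7.03] centre 448.5 -259.9 size 20.3 19.3
rim off mm [-57.1, 58.6, -70.3, 68.7] yaw [4.18, 4.77, 4.43, 4.27] centre 448.7 -259.8 size 115.7 139.0
```

View pics/w6.png

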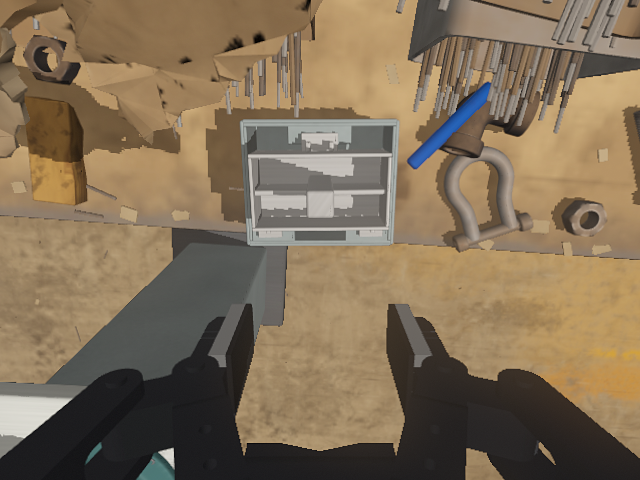

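The tray's three lugs rest on the ledges: the mid lug at about (319,140) and the two end lugs at about (272,233) and (370,233). The wall top is at 0.0965 m, so the underside is at about 0.052 m. The tray is level within 0.5°, within about 1 mm of the bin's centre, and parallel to it. The gripper is clear, so I'm handing in.

```bash
python3 -c "
from workcell import order
print(order.finish_job())"
```

```text
the job is handed in; nothing more can be done
None
```

I lifted the sunk tray by its post, turned it half a turn above its bin, and lowered it onto the ledges until the wrist force showed contact. I then released it, backed off about 17 cm and handed in at about 11 s; no verdict is reported.

**Last checks (close wrist view, after release):**
- **Height:** the tray's wall tops are at 96.5 mm, which puts its underside at about 52 mm. The post top is at about 142 mm, the same as the other tray's.
- **Level:** the tray tilts about 0.5°.
- **Centring and angle:** the tray is within about 1 mm of the bin's centre and parallel to it, both at about 4.5°.
- **Bin:** it stands within about 2 mm of where it was. The gripper is clear of everything, with wrist force near zero.

**Disagreements and gaps:**
- The bin's rim measured about 5 mm larger than the stated size in every view, possibly because it has a lip. Its centre stayed consistent, so I relied on that.
- The other tray and bin were not re-measured at the end. My only pass near them was the approach, with the fingertips about 12 cm above the post top.

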